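# Set the filtration manifold's valves for the funnels fitted

### The arm

A 6-joint arm with a two-finger parallel gripper is mounted at the origin on the work surface. World frame = base frame: x ahead of the robot, y to its left, z up, the work surface at z = 0. Lengths are in mm, angles in rad, forces in N, time in s.
With the tool pointing down it reaches from about 400 to 825 mm from the base axis. Payload 7 kg.
Tool frame: the origin (TCP) lies midway between the tips of the shut fingers; the grasp point (between the pads) lies 19 mm behind it (tcp_to_grasp is the distance from the TCP to the grasp point, in mm); z points along the fingers, y is the direction in which the jaws open and shut (so a half turn about z gives the same grasp; the last joint's range is limited). The gripper opens to 88 mm and grips with 3 to 60 N. Pads are 19 mm wide; open, the fingers measure 130 mm over their backs; the gripper's body (78 mm by 193 mm) begins 47 mm behind the grasp point.
Start: joints at [1.442, 0.359, 0.012, 0, -1.224, -0.288], TCP at [273.27, 617.186, 226.561] pointing down, gripper open.
Joint ranges: [-3.07, 3.07], [-1.43, 2.12], [-1.02, 1.25], [-3.03, 1.67], [-3.05, -0], [-3.03, 3.03]. Speed limits (rad/s): [2.39, 2.39, 3.01, 3.14, 3.14, 3.14].

### API

Orientations are given as a rotation vector (axis times angle).
In Python, from bench import * gives the robot as it stands. The module is installed in compiled form; this text tells all that it offers.
- The arm moves only by the tool step_arm, never from a script. Its argument "targets" is a list of rows, each an object of numbers: "x", "y", "z": the shift along the tool's x, y, z in units of 30 mm (1.0 is 30 mm); "yaw": the turn about the tool's z in units of 8 degrees (1.0 is 8 degrees); "hand": the finger opening in mm, from 0 to 87.6. In form: [{"x": .., "y": .., "z": .., "yaw": .., "hand": ..}, ...]. A call has exactly 10 rows; each row shifts and turns the pose as measured when the row begins, along the tool's axes as they then stand; what a row does not reach is not made up. A row lasts 1/10 s, in which the tool goes at most 50 mm and 8.59 degrees, less where a joint would pass 70% of its speed; a pose out of reach is approached as far as the arm can. A call is refused whole if a number of a shift passes 1 or a number of a turn 1, either way. A call with a gripper value outside its range is refused whole. The fingers move at their own pace and stop on an object; the grip force is fixed at half the most. Time passes only in rows, so rows that do not move let the fingers close, or fill a call up. It gives the time, the measured TCP pose, the force and the opening at its end, in the units of the state.
- observe(): the state, without advancing time (a new reading comes with each control period).
- camera(name): name is "side" or "top"; returns a dict with "frame" (480x640x3 uint8, red, green, blue), "vertical_fov" (degrees; the focal length in pixels is half the picture's height over the tangent of half this angle, whatever the lens; pixels are square), "cx", "cy" (the principal point, pixels), "camera_from_world" (4x4, takes a point from world to camera coordinates). Camera axes: x right, y up, looking along -z (the intrinsics and any distortion apply to the point x, -y, -z); pixel columns grow to the right and rows downward; lengths in mm; the calibration is good to about 2 mm. A picture is of the moment at which its call begins. There is no depth.
- sign_off(): hands the job in, once; it reports no verdict.
Trained networks look in the newest picture that a camera, given by its name, has taken for a name from the list of things; names that differ only in an ending like _2 or _b are one class to them, and where a whole thing is asked for, a point or a joint stands for the part that bears it (a point fixed in the world has none). Each returns a list of dicts, best first, with "score" (0 to 1); they miss things now and then, are a little off and sometimes report something else, mostly with a low value. They report only what shows in the picture. A call takes as long as a camera call. They do not tell look-alikes from the thing itself.
- outline_of(camera, label): "pixels" (480x640 bool, what is visible of it) and "extent" ([left, top, width, height] in pixels, round what is visible of it).
The state is a dict: "time": time; "joint_positions": joint angles; "joint_velocities": joint speeds; "tau": joint torques, N m; "eef_pos": TCP position; "tcp_rot": TCP orientation; "ft_force": force on the tool from outside, world axes, zero at the start; "torque": the same for the moment, N m; "grip_width": finger opening in mm.
Only numpy, scipy, OpenCV 4.12 (cv2) and the standard library are available. Lean on these libraries where they do the work, as an engineer would, in place of code of your own. Each camera call takes 0.05 s, during which the arm holds its last target.

### The job

Get the vacuum filtration manifold ready and put it on vacuum: first turn the lever of every station that has a filter funnel fully open (in line with its branch pipe) and of every station that wears only a flat dust cover fully shut (across the pipe), and only when all three are right turn the main valve at the header's end fully open. Leave the funnels, the covers and the things around standing as they are.

Things in the scene. Friction and masses are not known exactly. Their poses are not given: they have to be found in the camera images.
- manifold: Steel vacuum manifold fixed to the bench: 34 mm header pipe along this body's y axis; three branches to its +x, 120 mm apart, each through a ball valve to a funnel seat. Origin on the bench below the header; stations 1, 2, 3 at y = -150, -30, 90 mm, valve stems at x = 55 mm, seats at x = 165 mm; main at x = 0, y = 190 mm. All but levers, seats and gauge (80 mm) is below 75 mm, stems 104 mm
- stand_seat (a point): Centre of the seat (78 mm above the bench) of a separate spare-parts stand, a steel foot 100 mm square with one seat; not part of the manifold and without a valve; it holds whichever funnel or cover is spare
- valve_1 (a joint): Lever angle of station 1: 0 = fully shut, lever across its branch pipe, pointing to the manifold's -y; 1.571 = fully open, lever in line with the branch, pointing to the manifold's -x. Opening turns it clockwise seen from above. Stops at both ends, stays where it is left; about 0.12 N m to turn (2.5 N at 50 mm from the stem). Starts part-way
- valve_1_stem (a point): Point on the (vertical) stem axis of valve 1, at the middle height of the lever's grip
- valve_1_tip (a point): Free end of the lever of valve 1: 65 mm from the stem axis. The grip is a blue sleeve 13 mm wide and 14 mm high (105 to 119 mm above the bench) from 24 mm to 65 mm off the stem axis; this point is at its middle height
- seat_1 (a point): Centre of the seat of station 1 (78 mm above the bench, 66 mm across, with a locating lip 5 mm high), at the end of the branch of valve 1
- valve_2 (a joint): Lever angle of station 2: 0 = fully shut, lever across its branch pipe, pointing to the manifold's -y; 1.571 = fully open, lever in line with the branch, pointing to the manifold's -x. Opening turns it clockwise seen from above. Stops at both ends, stays where it is left; about 0.12 N m to turn (2.5 N at 50 mm from the stem). Starts part-way
- valve_2_stem (a point): Point on the (vertical) stem axis of valve 2, at the middle height of the lever's grip
- valve_2_tip (a point): Free end of the lever of valve 2: 65 mm from the stem axis. The grip is a blue sleeve 13 mm wide and 14 mm high (105 to 119 mm above the bench) from 24 mm to 65 mm off the stem axis; this point is at its middle height
- seat_2 (a point): Centre of the seat of station 2 (78 mm above the bench, 66 mm across, with a locating lip 5 mm high), at the end of the branch of valve 2
- valve_3 (a joint): Lever angle of station 3: 0 = fully shut, lever across its branch pipe, pointing to the manifold's -y; 1.571 = fully open, lever in line with the branch, pointing to the manifold's -x. Opening turns it clockwise seen from above. Stops at both ends, stays where it is left; about 0.12 N m to turn (2.5 N at 50 mm from the stem). Starts part-way
- valve_3_stem (a point): Point on the (vertical) stem axis of valve 3, at the middle height of the lever's grip
- valve_3_tip (a point): Free end of the lever of valve 3: 65 mm from the stem axis. The grip is a blue sleeve 13 mm wide and 14 mm high (105 to 119 mm above the bench) from 24 mm to 65 mm off the stem axis; this point is at its middle height
- seat_3 (a point): Centre of the seat of station 3 (78 mm above the bench, 66 mm across, with a locating lip 5 mm high), at the end of the branch of valve 3
- main_valve (a joint): Angle of the lever of the larger main valve in the header's end: 0 = shut, lever across the header, pointing to the manifold's +x; 1.571 = fully open, lever in line with the header, pointing to the manifold's +y. Opening turns it anticlockwise seen from above. Stops at both ends, stays where it is left, about 0.12 N m to turn. Starts shut
- main_valve_stem (a point): Point on the (vertical) stem axis of the main valve, at the middle height of the lever's grip
- main_valve_tip (a point): Free end of the main valve's lever, 80 mm from the stem axis; grip a blue sleeve 13 mm wide, 14 mm high (105 to 119 mm above the bench), from 24 mm to 80 mm off the axis
- funnel_a_c (a point): Filter funnel: open steel cup, 72 mm across at the rim, 65 mm high, loose, standing upright in a seat. z axis up. Stands in one of the four seats (three stations or the spare stand). This point: on its axis, half-way up (32.5 mm above the seat)
- cover_a_c (a point): Flat dust cover: steel disc 68 mm across with a small knob, 26 mm high in all, loose, not airtight. z axis up. Stands in one of the four seats (three stations or the spare stand). This point: on its axis, half-way up (13 mm above the seat)
- funnel_b_c (a point): Filter funnel: open steel cup, 72 mm across at the rim, 65 mm high, loose, standing upright in a seat. z axis up. Stands in one of the four seats (three stations or the spare stand). This point: on its axis, half-way up (32.5 mm above the seat)
- cover_b_c (a point): Flat dust cover: steel disc 68 mm across with a small knob, 26 mm high in all, loose, not airtight. z axis up. Stands in one of the four seats (three stations or the spare stand). This point: on its axis, half-way up (13 mm above the seat)
- water_bottle: White plastic bottle, 64 mm across, 140 mm high, on the bench beyond the manifold; origin at the centre of its underside
- dish_stack: Stack of four clear (whitish) culture dishes, 59 mm across, 44 mm high, on the bench left of the manifold; origin at the centre of its underside
- filter_box: Cardboard box of filters, 75 x 75 x 40 mm, on the bench right of the manifold; origin at the centre of its underside
There are look-alikes about, which are no part of the job. Leave any purple look-alike of the part that bears funnel_a_c alone.

How it is judged:
By the outcome, as a careful person would: the job done as asked, in the order asked, and still so for the second after the job is handed in, with the robot touching nothing.
It also fails if it takes over 51 s, if anything falls off the work surface, if the arm or the gripper's body presses on something with over 40 N, if the wrist force passes 120 N, or if a joint passes its speed limit or range.

## Working session

There is one attempt and no reset: what is moved stays moved. The work goes in short steps, Python scripts to look and compute and a tool call to move; the robot and the scene stay as the last step left them, time stands still between calls to the robot, and variables do not carry over. Pictures are saved under pics/ and viewed, and the job is handed in when it is done.

Besides the shell and the picture viewer there is one more tool, called as a command line: name --argument value ..., lists and objects as JSON in quotes. step_arm: Moves the arm, as the interface text tells. Its arguments: {"type":"object","properties":{"targets":{"type":"array","items":{"type":"object","properties":{"x":{"type":"number"},"y":{"type":"number"},"z":{"type":"number"},"yaw":{"type":"number"},"hand":{"type":"number"}}}}},"required":["targets"]}

```bash
mkdir -p pics; python3 - <<'E'
from bench import *
import cv2
s=observe();print({k:s[k] for k in('time','eef_pos','tcp_rot','grip_width')})
for n in('top','side'):
    c=camera(n);cv2.imwrite(f'pics/{n}0.png',c['frame'][:,:,::-1]);print(n,c['vertical_fov'],c['cx'],c['cy'],c['camera_from_world'],[k for k in c])
E
```

```text
{'time': 0.0, 'eef_pos': array([273.07515086, 616.75834059, 225.60456345]), 'tcp_rot': array([ 3.07195202e+00, -6.49784312e-01, -3.27559741e-04]), 'grip_width': 87.51849544915008}
top 42.21613973571149 313.990546048165 252.7948056635484 [[ 2.73120140e-02 -9.99496657e-01 -1.61395971e-02 -5.14771164e+01]
 [ 9.95975133e-01  2.58298675e-02  8.58274560e-02 -5.93684638e+02]
 [-8.53673717e-02 -1.84187581e-02  9.96179282e-01 -1.76582389e+03]
 [ 0.00000000e+00  0.00000000e+00  0.00000000e+00  1.00000000e+00]] ['frame', 'vertical_fov', 'cx', 'cy', 'camera_from_world']
side 48.4476432885896 324.26248872046773 236.23281226691887 [[ 8.94745824e-01 -4.46527262e-01  6.58144330e-03 -5.45044047e+02]
 [ 2.90122303e-01  5.92421103e-01  7.51575868e-01 -2.22618766e+02]
 [-3.39498100e-01 -6.70559946e-01  6.59613825e-01 -1.52682627e+03]
 [ 0.00000000e+00  0.00000000e+00  0.00000000e+00  1.00000000e+00]] ['frame', 'vertical_fov', 'cx', 'cy', 'camera_from_world']
```

View pics/top0.png

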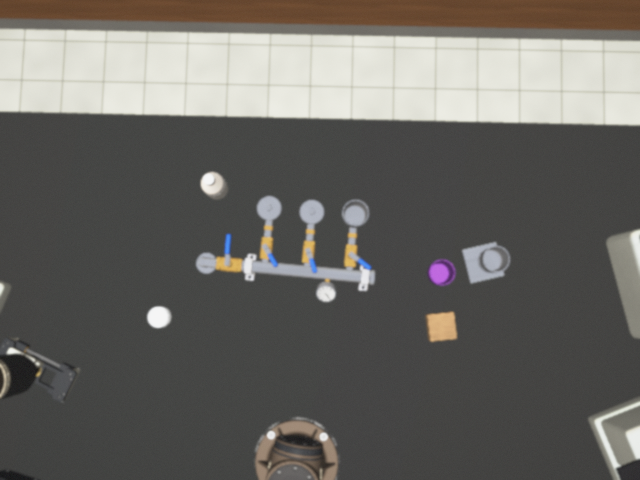

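View pics/side0.png

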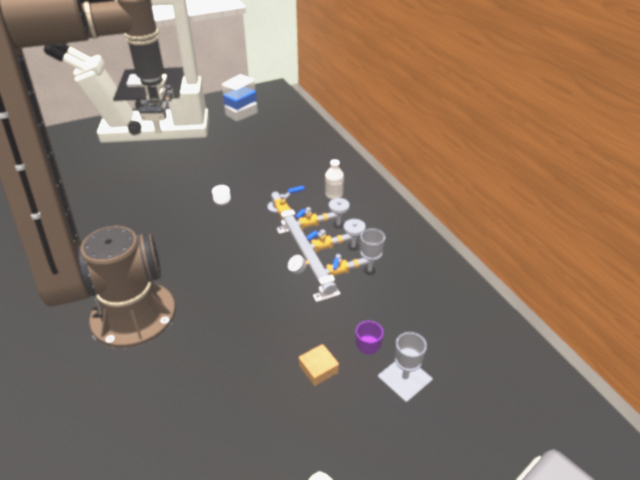

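```bash
cat > h.py <<'E'
from bench import *
import cv2,numpy as np
from scipy.optimize import least_squares
def K(c):
    f=240/np.tan(np.radians(c['vertical_fov']/2));return f
def proj(c,P):
    P=np.atleast_2d(P);q=P@c['camera_from_world'][:3,:3].T+c['camera_from_world'][:3,3];f=K(c)
    return np.c_[c['cx']+f*q[:,0]/-q[:,2],c['cy']-f*q[:,1]/-q[:,2]]
def onz(c,uv,z):
    R=c['camera_from_world'][:3,:3];t=c['camera_from_world'][:3,3];f=K(c)
    o=-R.T@t;d=R.T@np.array([(uv[0]-c['cx'])/f,-(uv[1]-c['cy'])/f,-1]);return o+d*(z-o[2])/d[2]
E
python3 - <<'E'
from h import *
a=cv2.imread('pics/top0.png')[185:310,190:385];cv2.imwrite('pics/topc.png',cv2.resize(a,None,fx=4,fy=4,interpolation=cv2.INTER_CUBIC))
a=cv2.imread('pics/side0.png')[170:310,255:400];cv2.imwrite('pics/sidec.png',cv2.resize(a,None,fx=4,fy=4,interpolation=cv2.INTER_CUBIC))
cs={n:camera(n) for n in('top','side')}
for n in cs:
  for l in('manifold','valve_1','main_valve','valve_1_tip','water_bottle','dish_stack','filter_box','funnel_a_c','cover_a_c','stand_seat'):
    try:
      for o in outline_of(n,l)[:5]:
        ys,xs=np.nonzero(o['pixels']);print(n,l,round(o['score'],2),np.round(o['extent'],0),xs.mean().round(1),ys.mean().round(1))
    except Exception as e: print(l,e)
E
```

```text
top manifold 0.7 [196. 222. 178.  77.] 292.8 263.2
top valve_1 0.54 [260. 242.  18.  25.] 269.4 255.3
top main_valve 0.68 [223. 236.   7.  26.] 226.8 250.2
top main_valve 0.65 [198. 172.  28.  28.] 213.4 185.1
top main_valve 0.37 [350. 254.  16.  13.] 357.4 259.2
top valve_1_tip 0.61 [348. 255.  22.  13.] 357.7 259.6
top water_bottle 0.96 [199. 172.  28.  31.] 213.0 185.0
top water_bottle 0.46 [224. 232.   8.  35.] 226.8 250.0
top dish_stack 0.9 [149. 306.  21.  20.] 158.3 316.4
top dish_stack 0.71 [302. 246.  14.  26.] 310.2 259.1
top filter_box 0.62 [425. 315.  31.  27.] 440.6 326.3
top funnel_a_c 0.86 [427. 263.  29.  21.] 440.6 272.1
top funnel_a_c 0.6 [477. 244.  31.  30.] 493.5 258.7
top cover_a_c 0.83 [300. 201.  21.  22.] 310.9 211.2
top cover_a_c 0.63 [197. 221. 181.  80.] 293.5 263.7
top stand_seat 0.86 [459. 241.  42.  39.] 476.9 262.8
top stand_seat 0.38 [348. 250.  21.  23.] 358.3 259.9
side manifold 0.93 [272. 188. 109. 115.] 316.4 244.2
side valve_1 0.65 [269. 187. 111. 116.] 317.0 244.1
side valve_1 0.41 [297. 210.  12.   9.] 303.0 213.0
side main_valve 0.6 [278. 188.  25.   8.] 292.4 191.7
side valve_1_tip 0.64 [333. 257.   8.  14.] 336.3 262.4
side valve_1_tip 0.3 [329. 159.  17.  42.] 334.4 181.6
side water_bottle 0.71 [326. 161.  19.  36.] 334.3 181.2
side water_bottle 0.35 [333. 254.  10.  18.] 336.6 261.9
side dish_stack 0.64 [212. 187.  14.  17.] 221.2 195.2
side filter_box 0.61 [300. 346.  39.  40.] 318.5 364.3
side funnel_a_c 0.82 [395. 333.  32.  33.] 409.8 350.3
side funnel_a_c 0.68 [357. 322.  25.  32.] 368.6 337.1
side cover_a_c 0.77 [348. 222.  17.   8.] 354.6 226.1
side stand_seat 0.61 [380. 358.  50.  45.] 404.9 380.1
side stand_seat 0.21 [302. 346.  40.  40.] 318.5 364.8
```

View pics/topc.png

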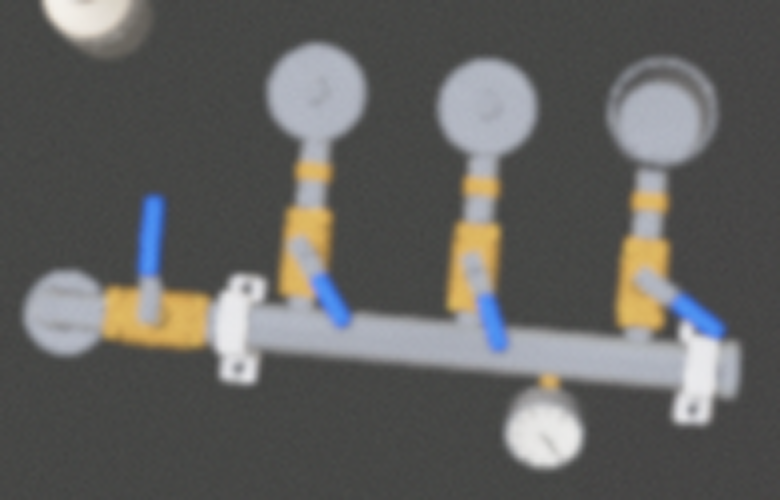

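View pics/sidec.png

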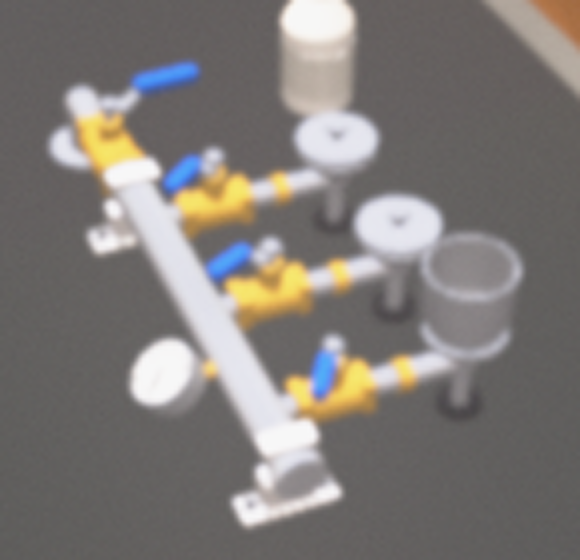

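```bash
cat > fit.py <<'E'
from h import *
def blue(c,roi):
    f=cv2.cvtColor(c['frame'],cv2.COLOR_RGB2HSV);m=cv2.inRange(f,(100,120,90),(125,255,255))
    n,l,s,ce=cv2.connectedComponentsWithStats(m);x0,y0,x1,y1=roi
    return [(ce[i].round(2),s[i][4]) for i in range(1,n) if s[i][4]>15 and x0<ce[i][0]<x1 and y0<ce[i][1]<y1]
def world(p,P):
    x,y,a=p;c,s=np.cos(a),np.sin(a);P=np.asarray(P,float)
    return np.array([x+c*P[0]-s*P[1],y+s*P[0]+c*P[1],P[2]])
ST=[-150,-30,90]
def grip(p,i,th,r,z=112):
    if i<3: return world(p,[55-r*np.sin(th),ST[i]-r*np.cos(th),z])
    return world(p,[r*np.cos(th),190+r*np.sin(th),z])
E
python3 - <<'E'
from fit import *
T=camera('top');S=camera('side')
bt=sorted(blue(T,(190,220,390,290)),key=lambda b:-b[0][0]);bs=sorted(blue(S,(255,170,400,310)),key=lambda b:-b[0][1])
print(bt);print(bs)
seatT=[(355.7,212.7,143),(312,211.7,86),(269.2,208,86)]
seatS=[(372.5,236.8,143),(354.5,226.2,86),(339.2,205,86)]
def res(v,useT=1,useS=1):
    p=v[:3];r=[]
    for use,c,b,st in((useT,T,bt,seatT),(useS,S,bs,seatS)):
        if not use: continue
        for i in range(3): r+=list(proj(c,world(p,[165,ST[i],st[i][2]]))[0]-st[i][:2])
        for i in range(4): r+=list(proj(c,grip(p,i,v[3+i],52 if i==3 else 44.5))[0]-b[i][0])
    return np.array(r)
for u in((1,1),(1,0),(0,1)):
    s=least_squares(res,[500,-50,0,1,1.2,1,0],args=u);print(u,s.x.round(3));print(s.fun.reshape(-1,2).round(1).tolist())
    if u==(1,1): np.save('pose.npy',s.x)
E
```

```text
[(array([364.24, 263.42]), np.int32(72)), (array([312.85, 264.63]), np.int32(59)), (array([272.69, 259.48]), np.int32(62)), (array([227.39, 243.37]), np.int32(124))]
[(array([335.2 , 262.76]), np.int32(41)), (array([311.87, 234.75]), np.int32(55)), (array([300.1 , 212.77]), np.int32(48)), (array([296.12, 188.92]), np.int32(76))]
(1, 1) [ 5.41561e+02  1.47940e+01 -6.90000e-02  5.78000e-01  1.16900e+00
  9.55000e-01  3.90000e-02]
[[-0.5, 0.2], [-0.6, 0.3], [-0.4, -0.0], [-0.5, 0.9], [-0.6, 0.9], [-0.8, 0.5], [-0.5, 0.2], [0.6, -0.6], [0.5, 0.4], [0.5, -0.0], [0.9, 1.2], [0.8, 0.8], [1.0, 1.0], [0.8, 0.4]]
(1, 0) [ 5.42464e+02  1.37030e+01 -6.80000e-02  5.49000e-01  1.14600e+00
  9.25000e-01  3.50000e-02]
[[-0.1, -0.2], [-0.2, -0.1], [-0.0, -0.3], [0.2, 0.2], [0.2, 0.5], [-0.0, -0.0], [0.0, -0.0]]
(0, 1) [ 5.41094e+02  1.71500e+01 -7.10000e-02  6.01000e-01  1.20900e+00
  1.01900e+00  7.70000e-02]
[[-0.0, -0.9], [0.0, 0.1], [0.1, -0.3], [-0.1, 0.8], [-0.1, 0.2], [-0.2, 0.3], [0.3, -0.2]]
```

Station 1 (right in the top view; funnel rim about (356,213)) has a steel funnel. Stations 2 (312,212) and 3 (269,208) have covers. The other steel funnel, about (493,259), is on the spare stand, and the purple cup at (441,272) is the look-alike. So station 1 should be open, 2 and 3 shut, and then the main valve opened.

step_arm --targets '[{"x": 0.9, "y": 0.7, "hand": 50}, {"x": 0.9, "y": 0.7, "hand": 50}, {"x": 0.9, "y": 0.7, "hand": 50}, {"x": 0.9, "y": 0.7, "hand": 50}, {"x": 0.9, "y": 0.7, "hand": 50}, {"x": 0.9, "y": 0.7, "hand": 50}, {"x": 0.9, "y": 0.7, "hand": 50}, {"x": 0.9, "y": 0.7, "hand": 50}, {"x": 0.9, "y": 0.7, "hand": 50}, {"x": 0.9, "y": 0.7, "hand": 50}]'

```text
$.targets[0]: bad value
```

step_arm --targets '[{"yaw": 1, "hand": 50}, {"yaw": 1, "hand": 50}, {"yaw": 1, "hand": 50}, {"yaw": 1, "hand": 50}, {"yaw": 1, "hand": 50}, {"yaw": 1, "hand": 50}, {"yaw": 1, "hand": 50}, {"yaw": 1, "hand": 50}, {"yaw": 1, "hand": 50}, {"yaw": 1, "hand": 50}]'

```text
$.targets[0]: bad value
```

```bash
cat > plan.py <<'E'
from fit import *
import sys
from scipy.spatial.transform import Rotation as Ro
V=np.load('pose.npy')
def go(i,th,r=47,z=97):
    s=observe();R=Ro.from_rotvec(s['tcp_rot']).as_matrix()
    p=V[:3];g=grip(p,i,th,r,z);st=grip(p,i,th,0,z)
    d=g-st;ang=np.arctan2(d[1],d[0])+(np.pi if i==3 else 0)
    psi=np.arctan2(R[1,0],R[0,0]);dy=-((ang-psi+np.pi)%(2*np.pi)-np.pi)
    e=g-s['eef_pos']
    print('t',s['time'],'pos',s['eef_pos'].round(1),'psi',psi.round(3),'j',s['joint_positions'].round(2),'F',s['ft_force'].round(1),'grip',s['grip_width'].round(1))
    print('target',g.round(1),'yaw units',(np.degrees(dy)/8).round(2),'tool units now',(R.T@e/30).round(2))
    Rn=R@Ro.from_rotvec([0,0,dy]).as_matrix();print('after yaw',(Rn.T@e/30).round(2))
    # implied lever angle if gripped
    if i<3: print('theta from psi',((-np.pi/2+p[2]-psi+np.pi)%(2*np.pi)-np.pi).round(3))
    else: print('theta from psi',((psi-np.pi-p[2]+np.pi)%(2*np.pi)-np.pi).round(3))
if __name__=='__main__':
    a=sys.argv; go(int(a[1]),float(a[2]),float(a[3]) if len(a)>3 else 47,float(a[4]) if len(a)>4 else 97)
E
python3 plan.py 2 .94
```

```text
Traceback (most recent call last):
  File "plan.py", line 18, in <module>
    a=sys.argv; go(int(a[1]),float(a[2]),float(a[3]) if len(a)>3 else 47,float(a[4]) if len(a)>4 else 97)
                ~~^^^^^^^^^^^^^^^^^^^^^^^^^^^^^^^^^^^^^^^^^^^^^^^^^^^^^^^^^^^^^^^^^^^^^^^^^^^^^^^^^^^^^^^
  File "plan.py", line 11, in go
    print('t',s['time'],'pos',s['eef_pos'].round(1),'psi',psi.round(3),'j',s['joint_positions'].round(2),'F',s['ft_force'].round(1),'grip',s['grip_width'].round(1))
                                                                                                                                           ^^^^^^^^^^^^^^^^^^^^^
AttributeError: 'float' object has no attribute 'round'
```

All five keys are needed in each row.

step_arm --targets '[{"x": 0.9, "y": 0.7, "z": 0, "yaw": 0, "hand": 50}, {"x": 0.9, "y": 0.7, "z": 0, "yaw": 0, "hand": 50}, {"x": 0.9, "y": 0.7, "z": 0, "yaw": 0, "hand": 50}, {"x": 0.9, "y": 0.7, "z": 0, "yaw": 0, "hand": 50}, {"x": 0.9, "y": 0.7, "z": 0, "yaw": 0, "hand": 50}, {"x": 0.9, "y": 0.7, "z": 0, "yaw": 0, "hand": 50}, {"x": 0.9, "y": 0.7, "z": 0, "yaw": 0, "hand": 50}, {"x": 0.9, "y": 0.7, "z": 0, "yaw": 0, "hand": 50}, {"x": 0.9, "y": 0.7, "z": 0, "yaw": 0, "hand": 50}, {"x": 0.9, "y": 0.7, "z": 0, "yaw": 0, "hand": 50}]'

```text
time: 2.3
eef_pos: [438.9, 308.6, 226.3]
tcp_rot: [-3.074, 0.639, -0.002]
ft_force: [0.2, 1.1, 0.1]
grip_width: 50.1
```

step_arm --targets '[{"x": 0, "y": 0, "z": 0, "yaw": 1, "hand": 50}, {"x": 0, "y": 0, "z": 0, "yaw": 1, "hand": 50}, {"x": 0, "y": 0, "z": 0, "yaw": 1, "hand": 50}, {"x": 0, "y": 0, "z": 0, "yaw": 1, "hand": 50}, {"x": 0, "y": 0, "z": 0, "yaw": 1, "hand": 50}, {"x": 0, "y": 0, "z": 0, "yaw": 1, "hand": 50}, {"x": 0, "y": 0, "z": 0, "yaw": 1, "hand": 50}, {"x": 0, "y": 0, "z": 0, "yaw": 1, "hand": 50}, {"x": 0, "y": 0, "z": 0, "yaw": 1, "hand": 50}, {"x": 0, "y": 0, "z": 0, "yaw": 1, "hand": 50}]'

```text
time: 3.3
eef_pos: [441.2, 303.5, 228.5]
tcp_rot: [-1.868, 2.519, 0.001]
ft_force: [0.7, 0.5, -0.2]
grip_width: 50.0
```

```bash
sed -i "s/s\['grip_width'\].round(1)/s['grip_width']/" plan.py; python3 plan.py 2 .94
```

```text
t 3.3 pos [441.2 303.5 228.5] psi -1.866 j [ 0.97  0.12 -0.3   0.   -1.14 -1.26] F [ 0.7  0.5 -0.2] grip 50.007235977010055
target [562.9  75.8  97. ] yaw units 5.12 tool units now [ 6.11 -6.07  4.37]
after yaw [ 0.64 -8.59  4.37]
theta from psi 0.226
```

step_arm --targets '[{"x": 0, "y": 0, "z": 0, "yaw": 1, "hand": 50}, {"x": 0, "y": 0, "z": 0, "yaw": 1, "hand": 50}, {"x": 0, "y": 0, "z": 0, "yaw": 1, "hand": 50}, {"x": 0, "y": 0, "z": 0, "yaw": 1, "hand": 50}, {"x": 0, "y": 0, "z": 0, "yaw": 1, "hand": 50}, {"x": 0, "y": -1, "z": 0, "yaw": 0, "hand": 50}, {"x": 0, "y": -1, "z": 0, "yaw": 0, "hand": 50}, {"x": 0, "y": -1, "z": 0, "yaw": 0, "hand": 50}, {"x": 0, "y": -1, "z": 0, "yaw": 0, "hand": 50}, {"x": 0, "y": -1, "z": 0, "yaw": 0, "hand": 50}]'

```text
time: 4.3
eef_pos: [520.2, 174.2, 229.9]
tcp_rot: [-0.846, 3.017, 0.008]
ft_force: [0.5, 1.5, -1.0]
grip_width: 50.1
```

```bash
python3 plan.py 2 .94
```

```text
t 4.3 pos [520.2 174.2 229.9] psi -2.595 j [ 0.68  0.14 -0.27 -0.   -1.15 -1.7 ] F [ 0.5  1.5 -1. ] grip 50.09547578936866
target [562.9  75.8  97. ] yaw units -0.11 tool units now [ 0.53 -3.55  4.41]
after yaw [ 0.59 -3.55  4.41]
theta from psi 0.955
```

step_arm --targets '[{"x": 0.1, "y": -0.7, "z": 0, "yaw": 0, "hand": 50}, {"x": 0.1, "y": -0.7, "z": 0.5, "yaw": 0, "hand": 50}, {"x": 0.1, "y": -0.7, "z": 0.5, "yaw": 0, "hand": 50}, {"x": 0.1, "y": -0.7, "z": 0.5, "yaw": 0, "hand": 50}, {"x": 0.1, "y": -0.6, "z": 0.5, "yaw": 0, "hand": 50}, {"x": 0, "y": 0, "z": 0.5, "yaw": 0, "hand": 50}, {"x": 0, "y": 0, "z": 0, "yaw": 0, "hand": 50}, {"x": 0, "y": 0, "z": 0, "yaw": 0, "hand": 50}, {"x": 0, "y": 0, "z": 0, "yaw": 0, "hand": 50}, {"x": 0, "y": 0, "z": 0, "yaw": 0, "hand": 50}]'

```text
time: 5.3
eef_pos: [565.6, 73.1, 155.5]
tcp_rot: [-0.839, 3.012, 0.009]
ft_force: [0.3, 1.4, 0.3]
grip_width: 50.2
```

```bash
python3 plan.py 2 .94; python3 - <<'E'
from h import *
for n,r in(('top',(185,330,190,385)),('side',(130,310,220,400))):
    c=camera(n);a=c['frame'][r[0]:r[1],r[2]:r[3],::-1];cv2.imwrite(f'pics/{n}1.png',cv2.resize(a,None,fx=3,fy=3,interpolation=cv2.INTER_CUBIC))
E
```

```text
t 5.3 pos [565.6  73.1 155.5] psi -2.598 j [ 0.47  0.24 -0.33 -0.   -0.99 -1.5 ] F [0.3 1.4 0.3] grip 50.168538498218005
target [562.9  75.8  97. ] yaw units -0.13 tool units now [0.06 0.12 1.95]
after yaw [0.06 0.12 1.95]
theta from psi 0.958
```

View pics/side1.png

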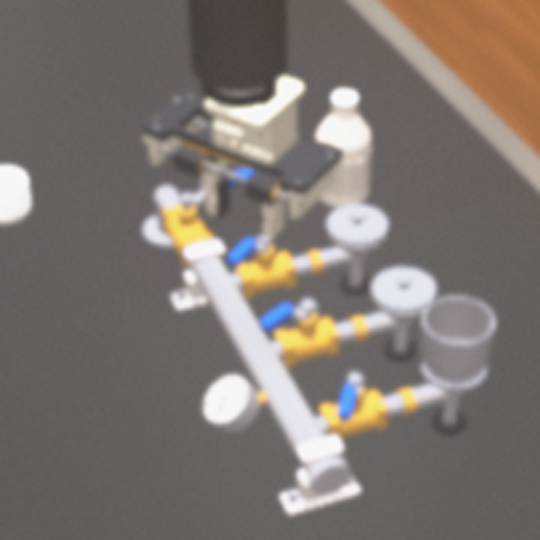

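The side view shows the open fingers above lever 3's blue grip (crop (242,250)), with the covers and bottle untouched. I'll go down and grip.

step_arm --targets '[{"x": 0, "y": 0.1, "z": 0.5, "yaw": 0, "hand": 50}, {"x": 0, "y": 0, "z": 0.5, "yaw": 0, "hand": 50}, {"x": 0, "y": 0, "z": 0.5, "yaw": 0, "hand": 50}, {"x": 0, "y": 0, "z": 0.5, "yaw": 0, "hand": 50}, {"x": 0, "y": 0, "z": 0.1, "yaw": 0, "hand": 50}, {"x": 0, "y": 0, "z": 0, "yaw": 0, "hand": 11}, {"x": 0, "y": 0, "z": 0, "yaw": 0, "hand": 11}, {"x": 0, "y": 0, "z": 0, "yaw": 0, "hand": 11}, {"x": 0, "y": 0, "z": 0, "yaw": 0, "hand": 11}, {"x": 0, "y": 0, "z": 0, "yaw": 0, "hand": 11}]'

```text
time: 6.4
eef_pos: [568.2, 79.6, 97.3]
tcp_rot: [-0.842, 3.0, 0.011]
ft_force: [-0.5, -0.8, -0.2]
grip_width: 15.5
```

```bash
python3 plan.py 2 .94;python3 plan.py 2 0
```

```text
t 6.4 pos [568.2  79.6  97.3] psi -2.594 j [ 0.48  0.3  -0.4  -0.   -0.85 -1.5 ] F [-0.5 -0.8 -0.2] grip 15.497154550900905
target [562.9  75.8  97. ] yaw units -0.1 tool units now [ 0.22 -0.02  0.01]
after yaw [ 0.22 -0.01  0.01]
theta from psi 0.955
t 6.4 pos [568.2  79.6  97.3] psi -2.594 j [ 0.48  0.3  -0.4  -0.   -0.85 -1.5 ] F [-0.5 -0.8 -0.2] grip 15.497154550900905
target [599.4  53.9  97. ] yaw units -6.84 tool units now [-0.44 -1.27  0.02]
after yaw [ 0.78 -1.09  0.02]
theta from psi 0.955
```

step_arm --targets '[{"x": 0, "y": 0, "z": 0, "yaw": 0, "hand": 11}, {"x": 0, "y": 0, "z": 0, "yaw": 0, "hand": 11}, {"x": 0, "y": -0.13, "z": 0, "yaw": -0.7, "hand": 11}, {"x": 0, "y": -0.13, "z": 0, "yaw": -0.7, "hand": 11}, {"x": 0, "y": -0.13, "z": 0, "yaw": -0.7, "hand": 11}, {"x": 0, "y": -0.13, "z": 0, "yaw": -0.7, "hand": 11}, {"x": 0, "y": -0.13, "z": 0, "yaw": -0.7, "hand": 11}, {"x": 0, "y": -0.13, "z": 0, "yaw": -0.7, "hand": 11}, {"x": 0, "y": -0.13, "z": 0, "yaw": -0.7, "hand": 11}, {"x": 0, "y": -0.13, "z": 0, "yaw": -0.7, "hand": 11}]'

```text
time: 7.4
eef_pos: [593.1, 62.8, 97.4]
tcp_rot: [-1.953, 2.422, -0.002]
ft_force: [-0.5, 2.6, -1.3]
grip_width: 12.5
```

```bash
python3 plan.py 2 0 41
```

```text
t 7.4 pos [593.1  62.8  97.4] psi -1.784 j [ 0.43  0.33 -0.35 -0.01 -0.86 -0.64] F [-0.5  2.6 -1.3] grip 12.454240608510524
target [599.8  59.9  97. ] yaw units -1.04 tool units now [ 0.05 -0.24  0.02]
after yaw [ 0.08 -0.23  0.02]
theta from psi 0.145
```

step_arm --targets '[{"x": 0, "y": -0.13, "z": 0, "yaw": -0.6, "hand": 11}, {"x": 0, "y": -0.13, "z": 0, "yaw": -0.5, "hand": 11}, {"x": 0, "y": -0.12, "z": 0, "yaw": -0.2, "hand": 11}, {"x": 0, "y": -0.15, "z": 0, "yaw": 0, "hand": 11}, {"x": 0, "y": -0.15, "z": 0, "yaw": 0, "hand": 11}, {"x": 0, "y": -0.15, "z": 0, "yaw": 0, "hand": 11}, {"x": 0, "y": 0, "z": 0, "yaw": 0, "hand": 40}, {"x": 0, "y": 0, "z": 0, "yaw": 0, "hand": 40}, {"x": 0, "y": 0, "z": 0, "yaw": 0, "hand": 40}, {"x": 0, "y": 0, "z": 0, "yaw": 0, "hand": 40}]'

```text
time: 8.4
eef_pos: [598.7, 61.9, 97.6]
tcp_rot: [-2.186, 2.249, 0.031]
ft_force: [-0.2, -0.8, -0.1]
grip_width: 37.3
```

```bash
python3 plan.py 2 0 41;python3 plan.py 1 1.15
```

```text
t 8.4 pos [598.7  61.9  97.6] psi -1.599 j [ 0.41  0.36 -0.3  -0.03 -0.92 -0.43] F [-0.2 -0.8 -0.1] grip 37.29749880603212
target [599.8  59.9  97. ] yaw units 0.29 tool units now [ 0.07 -0.04  0.02]
after yaw [ 0.06 -0.04  0.02]
theta from psi -0.04
t 8.4 pos [598.7  61.9  97.6] psi -1.599 j [ 0.41  0.36 -0.3  -0.03 -0.92 -0.43] F [-0.2 -0.8 -0.1] grip 37.29749880603212
target [550.2 -35.1  97. ] yaw units 8.52 tool units now [ 3.28  1.52 -0.02]
after yaw [ 2.63 -2.48 -0.02]
theta from psi -0.04
```

step_arm --targets '[{"x": 0, "y": 0, "z": -0.5, "yaw": 0, "hand": 50}, {"x": 0, "y": 0, "z": -0.7, "yaw": 0, "hand": 50}, {"x": 0, "y": 0, "z": -0.7, "yaw": 0.9, "hand": 50}, {"x": 0, "y": 0, "z": 0, "yaw": 1, "hand": 50}, {"x": 0, "y": 0, "z": 0, "yaw": 1, "hand": 50}, {"x": 0, "y": 0, "z": 0, "yaw": 1, "hand": 50}, {"x": 0, "y": 0, "z": 0, "yaw": 1, "hand": 50}, {"x": 0, "y": 0, "z": 0, "yaw": 1, "hand": 50}, {"x": 0, "y": 0, "z": 0, "yaw": 1, "hand": 50}, {"x": 0, "y": 0, "z": 0, "yaw": 1, "hand": 50}]'

```text
time: 9.4
eef_pos: [602.1, 58.6, 156.3]
tcp_rot: [0.617, -3.077, -0.027]
ft_force: [0.6, 0.2, 0.5]
grip_width: 49.9
```

```bash
python3 plan.py 1 1.15
```

```text
t 9.4 pos [602.1  58.6 156.3] psi -2.746 j [ 0.41  0.3  -0.23 -0.02 -1.04 -1.57] F [0.6 0.2 0.5] grip 49.86826557202608
target [550.2 -35.1  97. ] yaw units 0.32 tool units now [ 2.8  -2.25  1.94]
after yaw [ 2.7  -2.37  1.94]
theta from psi 1.106
```

step_arm --targets '[{"x": 0, "y": 0, "z": 0, "yaw": 0.3, "hand": 50}, {"x": 0.55, "y": -0.5, "z": 0, "yaw": 0, "hand": 50}, {"x": 0.55, "y": -0.5, "z": 0, "yaw": 0, "hand": 50}, {"x": 0.55, "y": -0.5, "z": 0, "yaw": 0, "hand": 50}, {"x": 0.55, "y": -0.5, "z": 0, "yaw": 0, "hand": 50}, {"x": 0.5, "y": -0.4, "z": 0, "yaw": 0, "hand": 50}, {"x": 0, "y": 0, "z": 0.3, "yaw": 0, "hand": 50}, {"x": 0, "y": 0, "z": 0, "yaw": 0, "hand": 50}, {"x": 0, "y": 0, "z": 0, "yaw": 0, "hand": 50}, {"x": 0, "y": 0, "z": 0, "yaw": 0, "hand": 50}]'

```text
time: 10.4
eef_pos: [546.4, -45.6, 145.3]
tcp_rot: [0.544, -3.091, -0.025]
ft_force: [0.7, 0.8, -0.0]
grip_width: 49.8
```

```bash
python3 plan.py 1 1.15; python3 - <<'E'
from h import *
ims=[]
for n,r in(('top',(185,330,190,385)),('side',(150,295,215,410))):
    c=camera(n);a=c['frame'][r[0]:r[1],r[2]:r[3],::-1];ims.append(cv2.resize(a,(585,435),interpolation=cv2.INTER_CUBIC)[:290])
cv2.imwrite('pics/b2.png',np.vstack(ims))
E
```

```text
t 10.4 pos [546.4 -45.6 145.3] psi -2.793 j [ 0.26  0.22 -0.37 -0.02 -0.98 -1.47] F [ 0.7  0.8 -0. ] grip 49.78722670021466
target [550.2 -35.1  97. ] yaw units -0.02 tool units now [-0.24  0.26  1.61]
after yaw [-0.24  0.26  1.61]
theta from psi 1.153
```

View pics/b2.png

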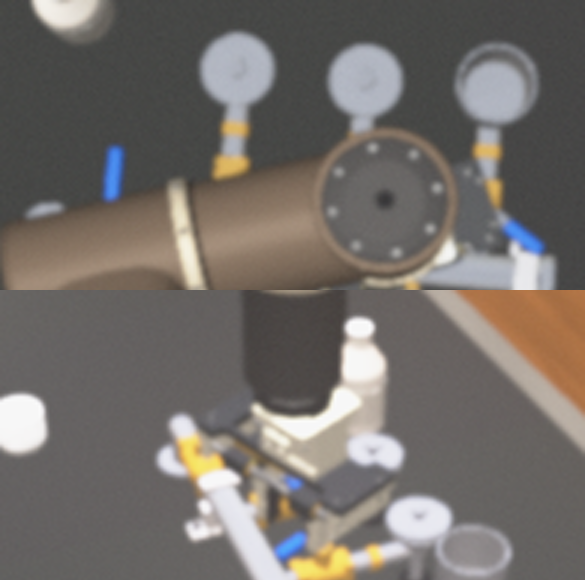

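The side view shows the fingers over lever 2. Lever 3 now lies along the header's stem line and nothing else has moved. Going down on lever 2.

step_arm --targets '[{"x": -0.15, "y": 0.26, "z": 0, "yaw": 0, "hand": 50}, {"x": 0, "y": 0, "z": 0.5, "yaw": 0, "hand": 50}, {"x": 0, "y": 0, "z": 0.5, "yaw": 0, "hand": 50}, {"x": 0, "y": 0, "z": 0.5, "yaw": 0, "hand": 50}, {"x": 0, "y": 0, "z": 0.1, "yaw": 0, "hand": 11}, {"x": 0, "y": 0, "z": 0, "yaw": 0, "hand": 11}, {"x": 0, "y": 0, "z": 0, "yaw": 0, "hand": 11}, {"x": 0, "y": 0, "z": 0, "yaw": 0, "hand": 11}, {"x": 0, "y": 0, "z": 0, "yaw": 0, "hand": 11}, {"x": 0, "y": 0, "z": 0, "yaw": 0, "hand": 11}]'

```text
time: 11.5
eef_pos: [552.0, -30.6, 99.0]
tcp_rot: [-0.551, 3.09, 0.023]
ft_force: [2.7, -6.1, -6.7]
grip_width: 13.1
```

```bash
python3 plan.py 1 1.15
```

```text
t 11.5 pos [552.  -30.6  99. ] psi -2.789 j [ 0.29  0.28 -0.42 -0.02 -0.87 -1.49] F [ 2.7 -6.1 -6.7] grip 13.089437934522476
target [550.2 -35.1  97. ] yaw units 0.01 tool units now [ 0.11 -0.12  0.07]
after yaw [ 0.11 -0.12  0.07]
theta from psi 1.149
```

step_arm --targets '[{"x": 0, "y": -0.16, "z": 0, "yaw": -0.8, "hand": 11}, {"x": 0, "y": -0.16, "z": 0, "yaw": -0.8, "hand": 11}, {"x": 0, "y": -0.16, "z": 0, "yaw": -0.8, "hand": 11}, {"x": 0, "y": -0.16, "z": 0, "yaw": -0.8, "hand": 11}, {"x": 0, "y": -0.16, "z": 0, "yaw": -0.8, "hand": 11}, {"x": 0, "y": -0.16, "z": 0, "yaw": -0.8, "hand": 11}, {"x": 0, "y": -0.16, "z": 0, "yaw": -0.8, "hand": 11}, {"x": 0, "y": -0.16, "z": 0, "yaw": -0.8, "hand": 11}, {"x": 0, "y": -0.16, "z": 0, "yaw": -0.8, "hand": 11}, {"x": 0, "y": -0.16, "z": 0, "yaw": -0.6, "hand": 11}]'

```text
time: 12.5
eef_pos: [588.8, -60.9, 98.9]
tcp_rot: [-2.107, 2.31, 0.018]
ft_force: [-3.7, 1.8, 0.6]
grip_width: 12.7
```

```bash
python3 plan.py 1 0 44
```

```text
t 12.5 pos [588.8 -60.9  98.9] psi -1.663 j [ 0.22  0.34 -0.33 -0.02 -0.9  -0.29] F [-3.7  1.8  0.6] grip 12.74836985236937
target [591.3 -62.8  97. ] yaw units -0.16 tool units now [ 0.06 -0.09  0.06]
after yaw [ 0.06 -0.09  0.06]
theta from psi 0.023
```

step_arm --targets '[{"x": 0, "y": -0.12, "z": 0, "yaw": -0.3, "hand": 11}, {"x": 0, "y": -0.15, "z": 0, "yaw": -0.1, "hand": 11}, {"x": 0, "y": -0.15, "z": 0, "yaw": 0, "hand": 11}, {"x": 0, "y": -0.15, "z": 0, "yaw": 0, "hand": 11}, {"x": 0, "y": 0, "z": 0, "yaw": 0, "hand": 50}, {"x": 0, "y": 0, "z": 0, "yaw": 0, "hand": 50}, {"x": 0, "y": 0, "z": 0, "yaw": 0, "hand": 50}, {"x": 0, "y": 0, "z": -0.6, "yaw": 0, "hand": 50}, {"x": 0, "y": 0, "z": -0.7, "yaw": 0, "hand": 50}, {"x": 0, "y": 0, "z": -0.7, "yaw": 0, "hand": 50}]'

```text
time: 13.5
eef_pos: [590.7, -62.5, 158.3]
tcp_rot: [2.177, -2.255, -0.055]
ft_force: [-0.2, -0.5, -0.3]
grip_width: 48.5
```

```bash
python3 plan.py 0 0.56
```

```text
t 13.5 pos [590.7 -62.5 158.3] psi -1.606 j [ 0.21  0.3  -0.23 -0.03 -1.07 -0.23] F [-0.2 -0.5 -0.3] grip 48.46027361376011
target [ 558.4 -176.6   97. ] yaw units 4.25 tool units now [3.88 0.88 1.99]
after yaw [ 3.71 -1.44  1.99]
theta from psi -0.033
```

step_arm --targets '[{"x": 0, "y": 0, "z": 0, "yaw": 0.9, "hand": 50}, {"x": 0, "y": 0, "z": 0, "yaw": 0.9, "hand": 50}, {"x": 0, "y": 0, "z": 0, "yaw": 0.9, "hand": 50}, {"x": 0, "y": 0, "z": 0, "yaw": 0.9, "hand": 50}, {"x": 0.7, "y": -0.25, "z": 0, "yaw": 0.7, "hand": 50}, {"x": 0.7, "y": -0.3, "z": 0, "yaw": 0, "hand": 50}, {"x": 0.7, "y": -0.3, "z": 0, "yaw": 0, "hand": 50}, {"x": 0.7, "y": -0.3, "z": 0, "yaw": 0, "hand": 50}, {"x": 0.6, "y": -0.2, "z": 0.3, "yaw": 0, "hand": 50}, {"x": 0, "y": 0, "z": 0, "yaw": 0, "hand": 50}]'

```text
time: 14.5
eef_pos: [568.4, -171.6, 152.8]
tcp_rot: [1.382, -2.818, -0.038]
ft_force: [-0.0, 0.7, -0.0]
grip_width: 50.3
```

```bash
python3 plan.py 0 0.56
```

```text
t 14.5 pos [ 568.4 -171.6  152.8] psi -2.23 j [ 0.02  0.29 -0.25 -0.02 -1.04 -0.67] F [-0.   0.7 -0. ] grip 50.34047717290048
target [ 558.4 -176.6   97. ] yaw units -0.21 tool units now [0.35 0.12 1.86]
after yaw [0.35 0.13 1.86]
theta from psi 0.59
```

step_arm --targets '[{"x": 0.25, "y": 0.1, "z": 0, "yaw": -0.1, "hand": 50}, {"x": 0, "y": 0, "z": 0.5, "yaw": 0, "hand": 50}, {"x": 0, "y": 0, "z": 0.5, "yaw": 0, "hand": 50}, {"x": 0, "y": 0, "z": 0.5, "yaw": 0, "hand": 50}, {"x": 0, "y": 0, "z": 0.35, "yaw": 0, "hand": 50}, {"x": 0, "y": 0, "z": 0, "yaw": 0, "hand": 11}, {"x": 0, "y": 0, "z": 0, "yaw": 0, "hand": 11}, {"x": 0, "y": 0, "z": 0, "yaw": 0, "hand": 11}, {"x": 0, "y": 0, "z": 0, "yaw": 0, "hand": 11}, {"x": 0, "y": 0, "z": 0, "yaw": 0, "hand": 11}]'

```text
time: 15.5
eef_pos: [562.6, -173.3, 99.9]
tcp_rot: [-1.411, 2.803, 0.032]
ft_force: [-4.3, 2.2, 0.7]
grip_width: 15.5
```

```bash
python3 plan.py 0 0.56; python3 - <<'E'
from h import *
ims=[]
for n,r in(('top',(185,330,190,385)),('side',(150,295,215,410))):
    c=camera(n);a=c['frame'][r[0]:r[1],r[2]:r[3],::-1];ims.append(cv2.resize(a,(585,435),interpolation=cv2.INTER_CUBIC))
cv2.imwrite('pics/b3.png',np.vstack([ims[0][:200],ims[1][:400]]))
E
```

```text
t 15.5 pos [ 562.6 -173.3   99.9] psi -2.209 j [ 0.02  0.34 -0.33 -0.03 -0.91 -0.64] F [-4.3  2.2  0.7] grip 15.527701449603455
target [ 558.4 -176.6   97. ] yaw units -0.06 tool units now [0.17 0.04 0.1 ]
after yaw [0.17 0.05 0.1 ]
theta from psi 0.569
```

View pics/b3.png

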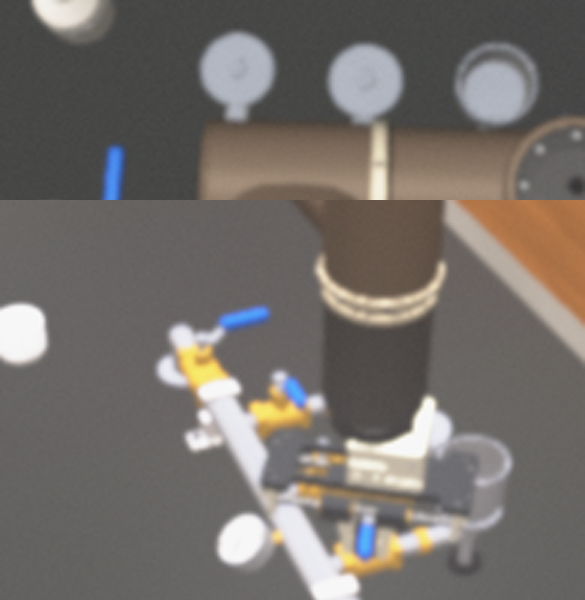

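step_arm --targets '[{"x": 0, "y": 0, "z": 0, "yaw": 0, "hand": 11}, {"x": 0, "y": 0.14, "z": 0, "yaw": 0.75, "hand": 11}, {"x": 0, "y": 0.14, "z": 0, "yaw": 0.75, "hand": 11}, {"x": 0, "y": 0.14, "z": 0, "yaw": 0.75, "hand": 11}, {"x": 0, "y": 0.14, "z": 0, "yaw": 0.75, "hand": 11}, {"x": 0, "y": 0.14, "z": 0, "yaw": 0.75, "hand": 11}, {"x": 0, "y": 0.14, "z": 0, "yaw": 0.75, "hand": 11}, {"x": 0, "y": 0.14, "z": 0, "yaw": 0.75, "hand": 11}, {"x": 0, "y": 0.14, "z": 0, "yaw": 0.75, "hand": 11}, {"x": 0, "y": 0.14, "z": 0, "yaw": 0.75, "hand": 11}]'

```text
time: 16.6
eef_pos: [543.0, -137.4, 100.0]
tcp_rot: [-0.068, -3.133, -0.037]
ft_force: [-1.1, 1.8, -2.4]
grip_width: 12.9
```

```bash
python3 plan.py 0 1.571 44
```

```text
t 16.6 pos [ 543.  -137.4  100. ] psi 3.098 j [ 0.08  0.3  -0.39 -0.03 -0.9  -1.68] F [-1.1  1.8 -2.4] grip 12.925035115764729
target [ 542.2 -135.6   97. ] yaw units 0.18 tool units now [0.03 0.06 0.1 ]
after yaw [0.03 0.06 0.1 ]
theta from psi 1.545
```

step_arm --targets '[{"x": 0, "y": 0.12, "z": 0, "yaw": 0.3, "hand": 11}, {"x": 0, "y": 0.15, "z": 0, "yaw": 0.1, "hand": 11}, {"x": 0, "y": 0.15, "z": 0, "yaw": 0, "hand": 11}, {"x": 0, "y": 0.15, "z": 0, "yaw": 0, "hand": 11}, {"x": 0, "y": 0, "z": 0, "yaw": 0, "hand": 50}, {"x": 0, "y": 0, "z": 0, "yaw": 0, "hand": 50}, {"x": 0, "y": 0, "z": 0, "yaw": 0, "hand": 50}, {"x": 0, "y": 0, "z": -0.6, "yaw": 0, "hand": 50}, {"x": 0, "y": 0, "z": -0.7, "yaw": 0, "hand": 50}, {"x": 0, "y": 0, "z": -0.7, "yaw": 0, "hand": 50}]'

```text
time: 17.6
eef_pos: [543.2, -135.4, 159.5]
tcp_rot: [-0.162, -3.122, -0.004]
ft_force: [0.7, 0.5, 0.6]
grip_width: 49.1
```

```bash
python3 plan.py 3 0.035 60
```

```text
t 17.6 pos [ 543.2 -135.4  159.5] psi 3.038 j [ 0.1   0.23 -0.32 -0.01 -1.03 -1.77] F [0.7 0.5 0.6] grip 49.09651567560751
target [614.6 202.3  97. ] yaw units -0.5 tool units now [-1.24 11.44  2.09]
after yaw [-2.03 11.32  2.09]
theta from psi -0.035
```

step_arm --targets '[{"x": 0, "y": 0.9, "z": 0, "yaw": -0.5, "hand": 50}, {"x": -0.1, "y": 1, "z": 0, "yaw": 0, "hand": 50}, {"x": -0.2, "y": 1, "z": 0, "yaw": 0, "hand": 50}, {"x": -0.2, "y": 1, "z": 0, "yaw": 0, "hand": 50}, {"x": -0.2, "y": 1, "z": 0, "yaw": 0, "hand": 50}, {"x": -0.2, "y": 1, "z": 0, "yaw": 0, "hand": 50}, {"x": -0.2, "y": 1, "z": 0, "yaw": 0, "hand": 50}, {"x": -0.2, "y": 1, "z": 0, "yaw": 0, "hand": 50}, {"x": -0.2, "y": 1, "z": 0, "yaw": 0, "hand": 50}, {"x": -0.2, "y": 1, "z": 0, "yaw": 0, "hand": 50}]'

```text
time: 18.6
eef_pos: [611.3, 174.8, 170.4]
tcp_rot: [0.047, 3.139, 0.018]
ft_force: [1.0, -0.2, -0.1]
grip_width: 50.2
```

```bash
python3 plan.py 3 0.035 60; python3 - <<'E'
from fit import *
ims=[];C={}
for n,r in(('top',(185,330,190,385)),('side',(150,295,215,410))):
    c=C[n]=camera(n);a=c['frame'][r[0]:r[1],r[2]:r[3],::-1];ims.append(cv2.resize(a,(585,435),interpolation=cv2.INTER_CUBIC))
cv2.imwrite('pics/b4.png',np.vstack([ims[0][:260],ims[1][100:]]))
p=np.load('pose.npy')[:3]
print('top',blue(C['top'],(190,180,390,290)));print('side',blue(C['side'],(255,170,400,310)))
for n in C: print(n,[proj(C[n],grip(p,i,t,44.5))[0].round(1) for i,t in((0,1.571),(1,0),(2,0))])
E
```

```text
t 18.6 pos [611.3 174.8 170.4] psi 3.111 j [ 0.58  0.33 -0.16 -0.01 -1.07 -2.18] F [ 1.  -0.2 -0.1] grip 50.197478351732
target [614.6 202.3  97. ] yaw units 0.03 tool units now [-0.08  0.89  2.46]
after yaw [-0.08  0.89  2.46]
theta from psi 0.039
top [(array([280.55, 247.31]), np.int32(87)), (array([226.56, 251.08]), np.int32(25)), (array([323.93, 251.13]), np.int32(89)), (array([349.71, 270.06]), np.int32(51))]
side [(array([295.9 , 188.89]), np.int32(72)), (array([313.03, 213.26]), np.int32(34)), (array([327.72, 236.23]), np.int32(39)), (array([324.09, 256.53]), np.int32(68))]
top [array([349.5, 270.4]), array([323.5, 251.6]), array([280. , 247.5])]
side [array([324.6, 257.5]), array([328.6, 237.7]), array([313.9, 214.5])]
```

View pics/b4.png

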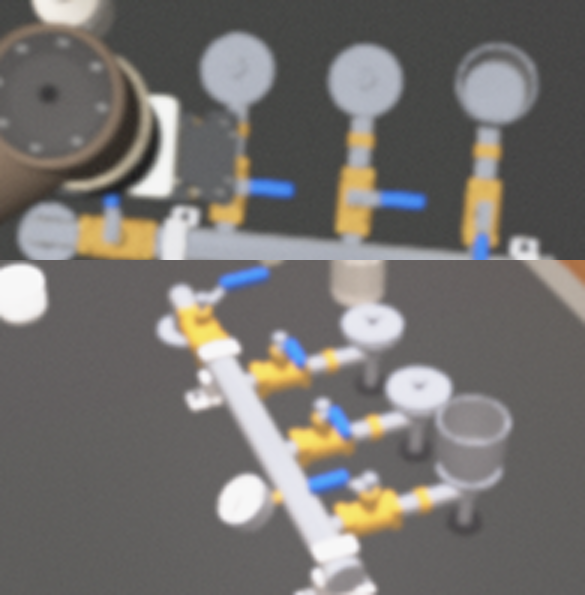

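All three station levers are right. In the top view the grips are at (349.7,270.1), (323.9,251.1) and (280.6,247.3). The fully open, shut and shut predictions are (349.5,270.4), (323.5,251.6) and (280.0,247.5). The side view agrees, so on to the main valve.

step_arm --targets '[{"x": 0, "y": 0.5, "z": 0, "yaw": 0, "hand": 50}, {"x": -0.05, "y": 0.3, "z": 0.3, "yaw": 0, "hand": 50}, {"x": 0, "y": 0, "z": 0.5, "yaw": 0, "hand": 50}, {"x": 0, "y": 0, "z": 0.2, "yaw": 0, "hand": 50}, {"x": 0, "y": 0, "z": 0, "yaw": 0, "hand": 50}, {"x": 0, "y": 0, "z": 0, "yaw": 0, "hand": 50}, {"x": 0, "y": 0, "z": 0, "yaw": 0, "hand": 50}, {"x": 0, "y": 0, "z": 0, "yaw": 0, "hand": 50}, {"x": 0, "y": 0, "z": 0, "yaw": 0, "hand": 50}, {"x": 0, "y": 0, "z": 0, "yaw": 0, "hand": 50}]'

```text
time: 19.7
eef_pos: [614.8, 204.1, 140.4]
tcp_rot: [0.042, 3.136, 0.023]
ft_force: [-0.6, 1.6, -0.7]
grip_width: 50.3
```

```bash
python3 plan.py 3 0.035 60
```

```text
t 19.7 pos [614.8 204.1 140.4] psi 3.115 j [ 0.62  0.37 -0.17 -0.01 -1.02 -2.21] F [-0.6  1.6 -0.7] grip 50.32755765768548
target [614.6 202.3  97. ] yaw units 0.05 tool units now [ 0.01 -0.08  1.45]
after yaw [ 0.01 -0.08  1.45]
theta from psi 0.042
```

step_arm --targets '[{"x": 0, "y": 0, "z": 0.5, "yaw": 0, "hand": 50}, {"x": 0, "y": 0, "z": 0.5, "yaw": 0, "hand": 50}, {"x": 0, "y": 0, "z": 0.4, "yaw": 0, "hand": 50}, {"x": 0, "y": 0, "z": 0, "yaw": 0, "hand": 11}, {"x": 0, "y": 0, "z": 0, "yaw": 0, "hand": 11}, {"x": 0, "y": 0, "z": 0, "yaw": 0, "hand": 11}, {"x": 0, "y": 0, "z": 0, "yaw": 0, "hand": 11}, {"x": 0, "y": 0, "z": 0, "yaw": 0, "hand": 11}, {"x": 0, "y": 0, "z": 0, "yaw": 0, "hand": 11}, {"x": 0, "y": 0, "z": 0, "yaw": 0, "hand": 11}]'

```text
time: 20.7
eef_pos: [616.8, 204.5, 100.5]
tcp_rot: [0.041, 3.132, 0.025]
ft_force: [1.2, 0.1, -2.4]
grip_width: 12.6
```

```bash
python3 plan.py 3 0.035 60
```

```text
t 20.7 pos [616.8 204.5 100.5] psi 3.115 j [ 0.62  0.41 -0.21 -0.01 -0.93 -2.21] F [ 1.2  0.1 -2.4] grip 12.592645626133047
target [614.6 202.3  97. ] yaw units 0.05 tool units now [ 0.07 -0.08  0.12]
after yaw [ 0.07 -0.08  0.12]
theta from psi 0.042
```

step_arm --targets '[{"x": 0.01, "y": 0.21, "z": 0, "yaw": -0.75, "hand": 11}, {"x": 0.01, "y": 0.21, "z": 0, "yaw": -0.75, "hand": 11}, {"x": 0.01, "y": 0.21, "z": 0, "yaw": -0.75, "hand": 11}, {"x": 0.01, "y": 0.21, "z": 0, "yaw": -0.75, "hand": 11}, {"x": 0.01, "y": 0.21, "z": 0, "yaw": -0.75, "hand": 11}, {"x": 0.01, "y": 0.21, "z": 0, "yaw": -0.75, "hand": 11}, {"x": 0.01, "y": 0.21, "z": 0, "yaw": -0.75, "hand": 11}, {"x": 0.01, "y": 0.21, "z": 0, "yaw": -0.75, "hand": 11}, {"x": 0.01, "y": 0.21, "z": 0, "yaw": -0.75, "hand": 11}, {"x": 0.01, "y": 0.21, "z": 0, "yaw": -0.75, "hand": 11}]'

```text
time: 21.7
eef_pos: [584.4, 261.2, 100.5]
tcp_rot: [-1.573, 2.702, 0.023]
ft_force: [-1.1, -0.4, -0.5]
grip_width: 12.9
```

```bash
python3 plan.py 3 1.571 62
```

```text
t 21.7 pos [584.4 261.2 100.5] psi -2.087 j [ 0.72  0.4  -0.23 -0.01 -0.92 -1.23] F [-1.1 -0.4 -0.5] grip 12.931893706950559
target [558.9 266.2  97. ] yaw units -3.21 tool units now [0.28 0.82 0.12]
after yaw [-0.11  0.86  0.12]
theta from psi 1.123
```

step_arm --targets '[{"x": 0.01, "y": 0.21, "z": 0, "yaw": -0.75, "hand": 11}, {"x": 0.01, "y": 0.21, "z": 0, "yaw": -0.75, "hand": 11}, {"x": 0.01, "y": 0.21, "z": 0, "yaw": -0.75, "hand": 11}, {"x": 0.01, "y": 0.21, "z": 0, "yaw": -0.75, "hand": 11}, {"x": 0, "y": 0.15, "z": 0, "yaw": -0.3, "hand": 11}, {"x": 0, "y": 0.15, "z": 0, "yaw": 0, "hand": 11}, {"x": 0, "y": 0.15, "z": 0, "yaw": 0, "hand": 11}, {"x": 0, "y": 0.15, "z": 0, "yaw": 0, "hand": 11}, {"x": 0, "y": 0, "z": 0, "yaw": 0, "hand": 11}, {"x": 0, "y": 0, "z": 0, "yaw": 0, "hand": 11}]'

```text
time: 22.7
eef_pos: [557.0, 269.3, 100.4]
tcp_rot: [-2.154, 2.235, -0.005]
ft_force: [-4.8, 2.1, 2.7]
grip_width: 12.9
```

```bash
python3 plan.py 3 1.571 62
```

```text
t 22.7 pos [557.  269.3 100.4] psi -1.607 j [ 0.77  0.35 -0.31  0.   -0.87 -0.81] F [-4.8  2.1  2.7] grip 12.897388102172151
target [558.9 266.2  97. ] yaw units 0.23 tool units now [ 0.1  -0.06  0.11]
after yaw [ 0.1  -0.07  0.11]
theta from psi 1.603
```

step_arm --targets '[{"x": 0, "y": 0.25, "z": 0, "yaw": 0, "hand": 11}, {"x": 0, "y": 0.25, "z": 0, "yaw": 0, "hand": 11}, {"x": 0, "y": 0, "z": 0, "yaw": 0, "hand": 50}, {"x": 0, "y": 0, "z": 0, "yaw": 0, "hand": 50}, {"x": 0, "y": 0, "z": 0, "yaw": 0, "hand": 50}, {"x": 0, "y": 0, "z": -0.6, "yaw": 0, "hand": 50}, {"x": 0, "y": 0, "z": -0.8, "yaw": 0, "hand": 50}, {"x": 0, "y": 0, "z": -0.8, "yaw": 0, "hand": 50}, {"x": 0, "y": 0, "z": -0.8, "yaw": 0, "hand": 50}, {"x": 0, "y": 0, "z": -0.8, "yaw": 0, "hand": 50}]'

```text
time: 23.7
eef_pos: [546.9, 266.2, 215.9]
tcp_rot: [-2.152, 2.222, -0.025]
ft_force: [0.2, -0.2, -0.0]
grip_width: 50.2
```

step_arm --targets '[{"x": -0.8, "y": 0, "z": 0, "yaw": 0, "hand": 50}, {"x": -0.8, "y": 0, "z": 0, "yaw": 0, "hand": 50}, {"x": -0.8, "y": 0, "z": 0, "yaw": 0, "hand": 50}, {"x": -0.8, "y": 0.5, "z": 0, "yaw": 0, "hand": 50}, {"x": -0.8, "y": 0.5, "z": 0, "yaw": 0, "hand": 50}, {"x": -0.8, "y": 0.5, "z": 0, "yaw": 0, "hand": 50}, {"x": -0.8, "y": 0.5, "z": 0, "yaw": 0, "hand": 50}, {"x": -0.8, "y": 0.5, "z": 0, "yaw": 0, "hand": 50}, {"x": 0, "y": 0, "z": 0, "yaw": 0, "hand": 50}, {"x": 0, "y": 0, "z": 0, "yaw": 0, "hand": 50}]'

```text
time: 24.7
eef_pos: [468.2, 475.9, 222.5]
tcp_rot: [-2.156, 2.209, -0.018]
ft_force: [0.2, 0.1, -0.3]
grip_width: 49.7
```

```bash
python3 plan.py 3 1.571 62; python3 - <<'E'
from fit import *
C={}
for n in('top','side'):
    c=C[n]=camera(n);cv2.imwrite(f'pics/f_{n}.png',c['frame'][:,:,::-1])
    r=(185,330,190,385) if n=='top' else (150,295,215,410)
    a=c['frame'][r[0]:r[1],r[2]:r[3],::-1];cv2.imwrite(f'pics/fc_{n}.png',cv2.resize(a,None,fx=3,fy=3,interpolation=cv2.INTER_CUBIC))
p=np.load('pose.npy')[:3]
print('top',blue(C['top'],(150,180,390,290)));print('side',blue(C['side'],(255,170,400,310)))
for n in C: print(n,[proj(C[n],grip(p,i,t,52 if i==3 else 44.5))[0].round(1) for i,t in((0,1.571),(1,0),(2,0),(3,1.571))])
cv2.imwrite('pics/fc.png',np.vstack([cv2.imread('pics/fc_top.png')[:290],cv2.imread('pics/fc_side.png')[100:400]]))
E
```

```text
t 24.7 pos [468.2 475.9 222.5] psi -1.594 j [ 1.1   0.32 -0.08  0.03 -1.13 -1.14] F [ 0.2  0.1 -0.3] grip 49.71400260607146
target [558.9 266.2  97. ] yaw units 0.32 tool units now [ 7.04 -3.    4.11]
after yaw [ 6.9  -3.31  4.11]
theta from psi 1.616
top [(array([280.6 , 247.28]), np.int32(86)), (array([323.93, 251.13]), np.int32(89)), (array([206.42, 260.72]), np.int32(81)), (array([349.71, 270.06]), np.int32(51))]
side [(array([276.09, 183.82]), np.int32(56)), (array([312.92, 213.14]), np.int32(36)), (array([327.72, 236.23]), np.int32(39)), (array([324.09, 256.53]), np.int32(68))]
top [array([349.5, 270.4]), array([323.5, 251.6]), array([280. , 247.5]), array([206.8, 260.6])]
side [array([324.6, 257.5]), array([328.6, 237.7]), array([313.9, 214.5]), array([277.4, 184.7])]
```

View pics/fc.png

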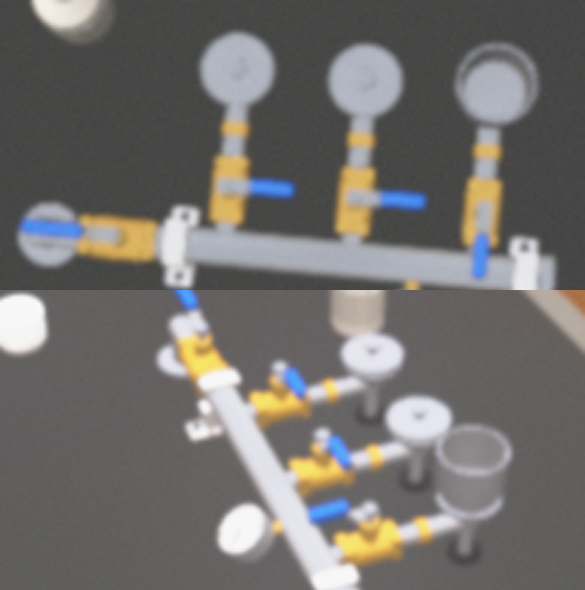

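View pics/f_top.png

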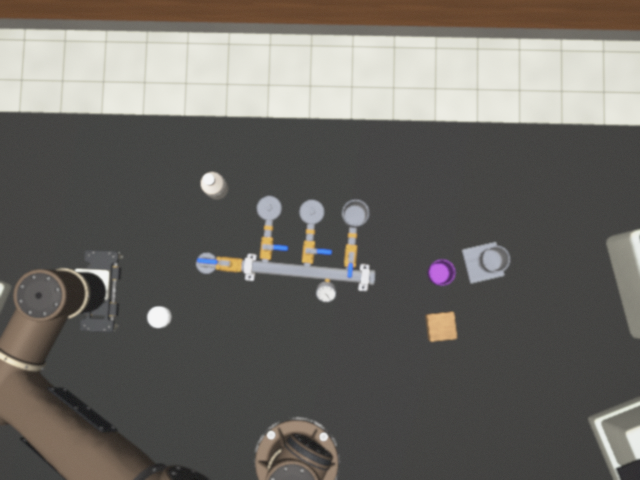

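The final pictures show lever 1 in line with its pipe, levers 2 and 3 across theirs, and the main lever along the header at (206,261). The bottle, dishes, box, purple cup, spare stand, covers and funnels are all where they started.

```bash
python3 -c "
from bench import *
print(sign_off())"
```

```text
the job is handed in; nothing more can be done
None
```

The manifold is set and on vacuum, and I handed the job in at about 25 s of the 51 s allowed. I shut levers 3 and 2 (dust covers), opened lever 1 (steel funnel), checked all three in both cameras, and only then opened the main valve. I turned each lever to its stop with a light grip, then released it.

- **Levers:** in the last pictures all four blue grips lie within about 0.7 px (top view) and 1.7 px (side view) of where they should be at the end stops. The side view has had about 1 px of calibration offset since the start.
- **Surroundings:** the funnels, covers, spare stand, purple cup, bottle, dishes and box look unmoved in the last top view. I compared them by eye, not by measurement.
- **Forces:** the wrist readings I took, at the end of moves only, stayed under about 10 N. The peak while pressing each lever on its stop was not recorded.
- **Failed step:** my first two move calls were refused because the rows lacked some values; nothing moved.

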